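Lock the bayonet lid of the water filter

TASK

One of the two water filter pots on the worktop still has its lid standing up unlocked in the slots, with its wing across the hose stubs. Push that lid down against its spring, turn it clockwise (seen from above) about a quarter turn to the stop, where the wing lines up with the hose stubs, and let it rise into its locking notches and let go. Do not tip over the tea tin, the tea strainer or the mug.

Things in the scene. Friction and masses are not known exactly. Their poses are not given: they have to be found in the camera images.
- housing: Pot whose lid is to be locked: round white plastic, 110 mm wide, 64 mm high, on a 124 mm square steel plate, screwed to the worktop (immovable). Two brass hose stubs stick out along its +x and -x, to 81 mm from the axis. Origin: centre of the plate's underside, on the pot's axis; z up. The rim has a stop 2 degrees past the locked line; the lid cannot turn counter-clockwise.
- housing_rim (a point): Centre of that pot's mouth, level with the top of its rim (64 mm up); axes as housing. Opening 83 mm wide, rim 8 mm thick, with two opposite slots 80 degrees counter-clockwise (from above) of the stubs, and 3 mm notches in its underside in line with the stubs. A spring plate carries the lid: 3 N at first, 0.8 N more per mm, 14 mm travel.
- lid_wing (a point): Centre of the wing on the unlocked lid: an upright grey bar 64 mm long (x axis of this frame), 18 mm thick (y), 28 mm high (z, up), so the flat lid top is 14 mm below this point. At the start it is 94 mm above the housing's origin, the wing 80 degrees counter-clockwise of the housing's x axis (2 degrees play). Locked: 88 mm above, the wing along the housing's x axis, either way round.
- lid: The same loose lid: a grey plastic disc 80 mm wide, 21 mm high, about 0.15 kg, two lugs 16 mm wide in line with the wing. Origin: centre of the lugs' undersides, 35 mm below lid_wing, same axes. It turns only while pushed down more than 9 mm (14 mm at most) from its starting height; let go when turned, it rises into the notches and stays 6 mm below its start.
- housing_locked: The other, equal filter pot; its lid is already locked (wing in line with the hose stubs, standing 6 mm lower). Nothing to do there. Fixed. Origin: centre of the underside of its plate; x along its stubs, z up.
- tea_tin: Round tea tin with a green lid, 74 mm in diameter, 92 mm high, loose. Origin: centre of its underside, z up.
- tea_strainer: Steel mesh tea strainer cup with a wide brim, 82 mm in diameter, 61 mm high, loose. Origin: centre of its underside, z up.
- cup_6: White mug with a handle, 80 x 109 x 95 mm, loose. Origin: centre of its underside, z up.
There are look-alikes about, which are no part of the job. Leave any purple look-alike of the lid alone.

How it is judged:
At the end, for the whole second after the job is handed in: The lid sits level (within 0.08 rad) and at rest in the pot, held down in its locking notches: the wing's centre 86.6 to 90.5 mm above the underside of the base plate and within 6 mm of the pot's axis, the wing in line with the hose stubs within 0.17 rad (z of lid_wing in the frame of housing between 0.0866 and 0.0905 m and angle between the x axis of lid_wing and the x axis of housing, either way round below 0.17 rad and horizontal distance between lid_wing and housing below 0.006 m and angle between lid_wing's own z axis and vertical below 0.08 rad and linear speed of lid below 0.02 m/s); the robot touches nothing.
It fails at once if the tea tin is tipped over (angle between tea_tin's own z axis and vertical above 0.5 rad).
It fails at once if the tea strainer is tipped over (angle between tea_strainer's own z axis and vertical above 0.5 rad).
It fails at once if the mug is tipped over (angle between cup_6's own z axis and vertical above 0.5 rad).
It also fails if it takes over 35 s, if anything falls off the work surface, if the arm or the gripper's body presses on something with over 40 N, if the wrist force passes 120 N, or if a joint passes its speed limit or range.

ROBOT

A 7-joint arm with a two-finger parallel gripper is mounted at the origin on a cart in front of the work surface, level with it; the furniture and walls round the work are solid. World frame = base frame: x ahead of the robot, y to its left, z up, the work surface at z = 0. Lengths are in m, angles in rad, forces in N, time in s.
With the tool pointing down it reaches from about 0.425 to 0.925 m from the base axis. Payload 6.8 kg.
Tool frame: the origin (TCP) lies midway between the tips of the shut fingers; the grasp point (between the pads) lies 19 mm behind it; z points along the fingers, x is the direction in which the jaws open and shut, and the axes are right-handed (so a half turn about z gives the same grasp; the last joint's range is limited). The gripper opens to 85 mm and grips with 20 to 120 N. Pads are 22 mm wide; open, the fingers measure 114 mm over their backs; the gripper's body (76 mm by 85 mm) begins 54 mm behind the grasp point. The pads swing forward as they close: fully open they stand 13 mm farther back than shut.
Start: joints at [1.029, 0.477, 0.022, 1.555, -0.011, 1.109, -0.083], TCP at [0.284, -0.612, 0.231] pointing down, gripper open.
Joint ranges: [-2.96, 2.96], [-0.34, 2.1], [-1.41, 1.46], [0.24, 2.44], [-1.37, 4.51], [0.17, 1.92], [-2.96, 2.96]. Speed limits (rad/s): [2.39, 2.39, 3.14, 3.14, 3.14, 3.14, 3.14].

INTERFACE

Orientations are given as a unit quaternion [w, x, y, z].
In Python, from station import * gives the robot as it stands.
- The arm moves only by the shell command python3 -m handwheel 'ROWS' [FORCE]. ROWS is JSON, a list of rows, each an object of numbers: "grip": the finger opening in cm, from 0 to 8.54; "tx", "ty", "tz": the shift along the tool's x, y, z in cm; "yaw": the turn about the tool's z in degrees. In form: [{"grip": .., "tx": .., "ty": .., "tz": .., "yaw": ..}, ...]. A call has 1 to 5 rows; each row shifts and turns the commanded pose from where the row before left it, along the tool's axes as they then stand; what a row does not reach is not made up. A row lasts 1/10 s, in which the tool goes at most 50 mm and 8.59 degrees, less where a joint would pass 70% of its speed; a pose out of reach is approached as far as the arm can. A call is refused whole if a number of a shift passes 5 or a number of a turn 8.59, either way. A call with a gripper value outside its range is refused whole. The fingers move at their own pace and stop on an object; FORCE is the grip in N (left out, the last holds). Time passes only in rows, so rows that do not move let the fingers close. It gives the time, the measured TCP pose, the force and the opening at its end, in the units of the state.
- get_obs(): the state, without advancing time (a new reading comes with each control period).
- read_camera(name): name is "side" or "top" or "wrist"; returns a dict with "image" (384x512x3 uint8, blue, green, red), "intrinsics" (3x3 intrinsics, pixels), "position" and "attitude" of the camera in the world; the wrist camera has in their place "hand_eye" (4x4, takes a point from camera to tool coordinates, whose origin is the TCP and whose axes are the tool frame's). Camera axes: x right, y down, z forward; pixel columns grow to the right and rows downward; lengths in m; the calibration is good to about 2 mm. A picture is of the moment at which its call begins: read the wrist's pose just before it. There is no depth.
- hand_in(): hands the job in, once; it reports no verdict.
The state is a dict: "t": time; "q": joint angles; "joint_vel": joint speeds; "joint_torque": joint torques, N m; "eef_pos": TCP position; "tool_rot": TCP orientation; "contact_force": force on the tool from outside, world axes, zero at the start; "torque": the same for the moment, N m; "gripper_width": opening from 0.0 (shut) to 1.0 (fully open).
Only numpy, scipy, OpenCV 4.12 (cv2) and the standard library are available. Lean on these libraries where they do the work, as an engineer would, in place of code of your own. Each camera call takes 0.05 s, during which the arm holds its last target. There are 200 camera calls.

## Working session

There is one attempt and no reset: what is moved stays moved. The work goes in short steps, Python scripts to look and compute and a shell command to move; the robot and the scene stay as the last step left them, time stands still between calls to the robot, and variables do not carry over. Pictures are saved under pics/ and viewed, about 8 in all and at most 12, crops included, and the job is handed in when it is done.

```bash
mkdir -p pics; python3 - <<'E'
from station import *
import cv2
o=get_obs();print({k:o[k] for k in("t","q","eef_pos","tool_rot","contact_force","gripper_width")})
for n in("top","side"):
    c=read_camera(n);cv2.imwrite(f"pics/{n}1.png",c["image"]);print(n,c["intrinsics"],c["position"],c["attitude"])
c=read_camera("wrist");print(c["hand_eye"],c["intrinsics"])
E
```

```text
{'t': 0.0, 'q': array([ 1.02888212,  0.47782271,  0.02234355,  1.55649457, -0.0114906 ,
        1.10929436, -0.08310272]), 'eef_pos': array([ 0.28344711, -0.61192539,  0.23029244]), 'tool_rot': array([-4.43176491e-04,  8.42719092e-01, -5.38352708e-01, -8.35024175e-04]), 'contact_force': array([ 0.35165199, -0.58470401,  0.05933024]), 'gripper_width': 1.0003714805093544}
top [[403.05699977   0.         255.25350243]
 [  0.         403.05699977 185.29393156]
 [  0.           0.           1.        ]] [0.30877015 0.01838024 1.55110289] [ 0.05122293 -0.69660833  0.71248893 -0.06687733]
side [[483.39095615   0.         249.2386182 ]
 [  0.         483.39095615 188.10994102]
 [  0.           0.           1.        ]] [-0.01334705  1.21519199  0.6174038 ] [ 0.1133796  -0.1857761   0.80723552 -0.54863752]
[[ 9.99999047e-01 -3.32853063e-04  1.34008596e-03  2.37073211e-04]
 [-6.56850994e-05  9.57945042e-01  2.86951725e-01 -7.32646298e-02]
 [-1.37924146e-03 -2.86951539e-01  9.57944107e-01 -1.43269850e-01]
 [ 0.00000000e+00  0.00000000e+00  0.00000000e+00  1.00000000e+00]] [[340.30013199   0.         251.05679306]
 [  0.         340.30013199 188.45402463]
 [  0.           0.           1.        ]]
```

View pics/top1.png

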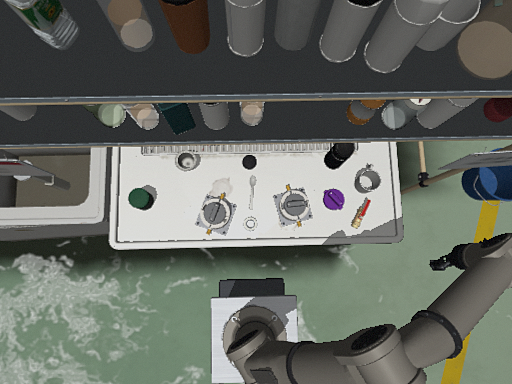

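View pics/side1.png

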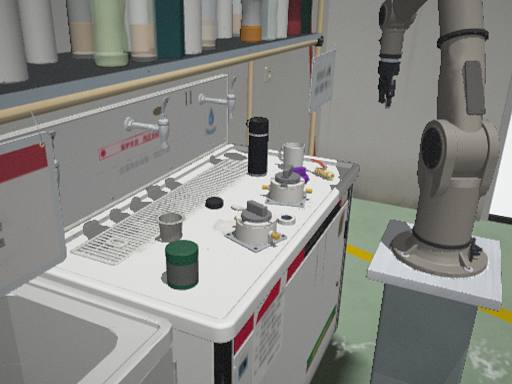

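Top view: pots are at about (214,212) and (293,206), the purple look-alike at (333,200), the tin at (141,198) and the mug at (368,178). I'll zoom in on the two pots.

```bash
cat > h.py <<'E'
import numpy as np,cv2
from scipy.spatial.transform import Rotation as R
from station import *
def rot(q): return R.from_quat(np.r_[q[1:],q[0]])
def cast(uv,K,Rm,p,z):
    d=Rm@np.linalg.solve(K,np.r_[uv,1.]); return p+d*(z-p[2])/d[2]
def fixed(n,uv,z):
    c=read_camera(n) if isinstance(n,str) else n
    return cast(uv,c["intrinsics"],rot(c["attitude"]).as_matrix(),c["position"],z)
E
python3 - <<'E'
from h import *
c=read_camera("top");im=c["image"]
cv2.imwrite("pics/top2.png",cv2.resize(im[170:250,180:340],None,fx=5,fy=5,interpolation=cv2.INTER_CUBIC))
for uv in((214,212),(293,206)): print(fixed(c,uv,.08))
E
```

```text
[0.46094094 0.1357938  0.08      ]
[ 0.47664141 -0.1542774   0.08      ]
```

View pics/top2.png

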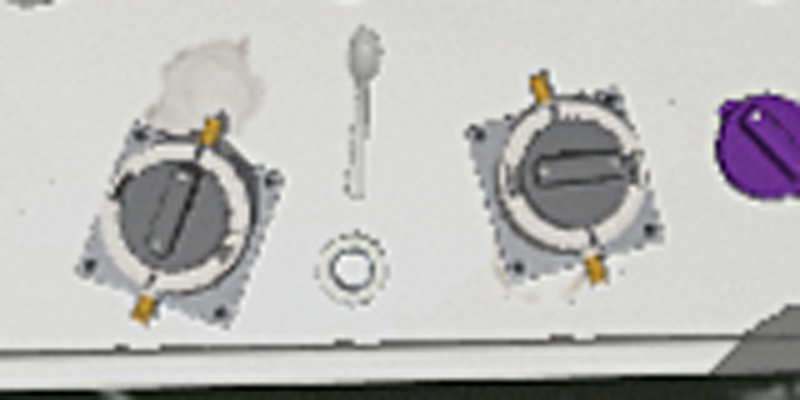

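Right-hand pot is the unlocked one: wing across stubs (crop stubs at (541,88) and (597,268), wing about (538,172)–(622,165)). I'll measure it and plan the approach.

```bash
python3 - <<'E'
from h import *
c=read_camera("top");f=lambda u,v,z:fixed(c,(180+u/5-.4,170+v/5-.4),z)
a,b=f(541,88,.04),f(597,268,.04);w1,w2=f(538,172,.108),f(622,165,.108)
print("stubs",a,b,(a+b)/2,np.degrees(np.arctan2(*(a-b)[1::-1])))
print("wing",w1,w2,(w1+w2)/2,np.degrees(np.arctan2(*(w1-w2)[1::-1])))
print("mug",fixed(c,(368,178),.09),"thermos",fixed(c,(343,152),.2))
o=get_obs();M=rot(o["tool_rot"]).as_matrix();print(M)
t=np.r_[((w1+w2)/2)[:2],.23];print("tool delta cm",M.T@(t-o["eef_pos"])*100)
E
```

```text
stubs [ 0.55354365 -0.14201083  0.04      ] [ 0.4158711 -0.1789378  0.04     ] [ 0.48470738 -0.16047432  0.04      ] 15.014649002621063
wing [ 0.48115896 -0.1303064   0.108     ] [ 0.48492362 -0.19131943  0.108     ] [ 0.48304129 -0.16081292  0.108     ] 93.5308183374067
mug [ 0.57377651 -0.43602672  0.09      ] thermos [ 0.6471198  -0.32122796  0.2       ]
[[ 4.20310407e-01 -9.07380294e-01 -4.05489042e-04]
 [-9.07380032e-01 -4.20310595e-01  6.93247818e-04]
 [-7.99470749e-04  7.65533878e-05 -9.99999677e-01]]
tool delta cm [-32.58087566 -37.07354852   0.10821908]
```

```bash
python3 -m handwheel '[{"tx":-3.2,"ty":-3.7},{"tx":-3.2,"ty":-3.7},{"tx":-3.2,"ty":-3.7},{"tx":-3.2,"ty":-3.7},{"tx":-3.2,"ty":-3.7}]'; python3 -m handwheel '[{"tx":-3.2,"ty":-3.7},{"tx":-3.2,"ty":-3.7},{"tx":-3.2,"ty":-3.7},{"tx":-3.2,"ty":-3.7},{"tx":-3.2,"ty":-3.7}]'; python3 -m handwheel '[{"yaw":-8.5},{"yaw":-8.5},{"yaw":-8.5},{"yaw":-8.5},{"yaw":-8.5}]';python3 -m handwheel '[{"yaw":-8.5},{"yaw":-8.5},{"yaw":-8.5},{"yaw":-2},{"yaw":0}]'
python3 - <<'E'
from h import *
o=get_obs();M=rot(o["tool_rot"]).as_matrix();print(o["t"],o["q"],o["eef_pos"],np.degrees(np.arctan2(M[1,0],M[0,0])))
c=read_camera("wrist");cv2.imwrite("pics/w1.png",c["image"])
E
```

```text
0.25 [ 1.0289186   0.47738831  0.02239027  1.55586608 -0.01148234  1.10926999
 -0.08308077] [ 0.28358446 -0.61227008  0.2308501 ] -65.1458052155026invalid input
invalid input
invalid input
invalid input
```

View pics/w1.png

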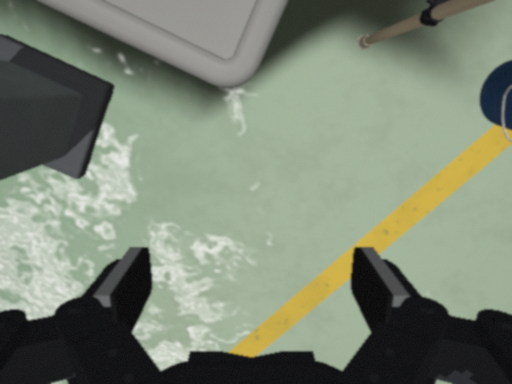

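The rows were refused, so the arm hasn't moved and this picture shows only the floor. Every key is probably required, so I'll send complete rows.

```bash
python3 -m handwheel '[{"grip":8.5,"tx":-3.2,"ty":-3.7,"tz":0,"yaw":0},{"grip":8.5,"tx":-3.2,"ty":-3.7,"tz":0,"yaw":0},{"grip":8.5,"tx":-3.2,"ty":-3.7,"tz":0,"yaw":0},{"grip":8.5,"tx":-3.2,"ty":-3.7,"tz":0,"yaw":0},{"grip":8.5,"tx":-3.2,"ty":-3.7,"tz":0,"yaw":0}]'
```

```text
t: 0.8
eef_pos: [0.3848, -0.3877, 0.2315]
tool_rot: [0.0, 0.843, -0.538, 0.0]
contact_force: [1.0, -0.3, 0.0]
gripper_width: 0.996
```

```bash
python3 -m handwheel '[{"grip":8.5,"tx":-3.2,"ty":-3.7,"tz":0,"yaw":0},{"grip":8.5,"tx":-3.2,"ty":-3.7,"tz":0,"yaw":0},{"grip":8.5,"tx":-3.2,"ty":-3.7,"tz":0,"yaw":0},{"grip":8.5,"tx":-3.2,"ty":-3.7,"tz":0,"yaw":0},{"grip":8.5,"tx":-3.2,"ty":-3.7,"tz":0,"yaw":0}]'; python3 -m handwheel '[{"grip":8.5,"tx":0,"ty":0,"tz":0,"yaw":-8.5},{"grip":8.5,"tx":0,"ty":0,"tz":0,"yaw":-8.5},{"grip":8.5,"tx":0,"ty":0,"tz":0,"yaw":-8.5},{"grip":8.5,"tx":0,"ty":0,"tz":0,"yaw":-8.5},{"grip":8.5,"tx":0,"ty":0,"tz":0,"yaw":-8.5}]';python3 -m handwheel '[{"grip":8.5,"tx":0,"ty":0,"tz":0,"yaw":-8.5},{"grip":8.5,"tx":0,"ty":0,"tz":0,"yaw":-8.5},{"grip":8.5,"tx":0,"ty":0,"tz":0,"yaw":-8.5},{"grip":8.5,"tx":0,"ty":0,"tz":0,"yaw":-2},{"grip":8.5,"tx":0,"ty":0,"tz":0,"yaw":0}]'
python3 - <<'E'
from h import *
o=get_obs();M=rot(o["tool_rot"]).as_matrix();print(o["t"],o["q"],o["eef_pos"],np.degrees(np.arctan2(M[1,0],M[0,0])))
c=read_camera("wrist");cv2.imwrite("pics/w2.png",c["image"])
E
```

```text
t: 1.3
eef_pos: [0.4855, -0.1648, 0.2316]
tool_rot: [-0.0, 0.843, -0.538, 0.0]
contact_force: [1.4, -1.0, 0.1]
gripper_width: 0.997
t: 1.8
eef_pos: [0.4849, -0.1666, 0.2314]
tool_rot: [0.0, 0.981, -0.193, 0.0]
contact_force: [-0.0, -0.1, -0.9]
gripper_width: 0.995
t: 2.3
eef_pos: [0.4849, -0.1668, 0.2314]
tool_rot: [0.0, 0.999, 0.042, 0.0]
contact_force: [-0.3, -0.7, -1.6]
gripper_width: 0.995
2.3 [ 0.54397345  0.23706448 -0.3879635   1.91717646  0.10533551  1.00679563
  0.19392739] [ 0.48490269 -0.16675596  0.2313583 ] 4.843408574059385
```

View pics/w2.png

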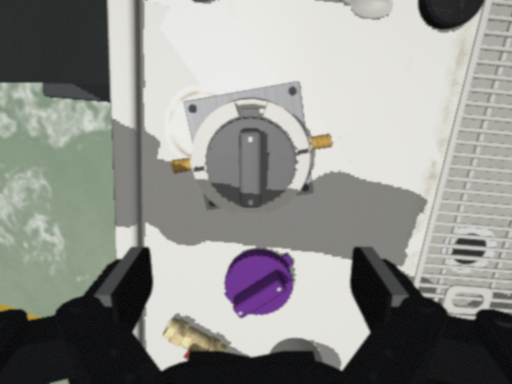

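Wrist view: wing runs (250,130)–(251,206), vertical in the image; stub tips at (174,165) and (330,141); rim centre about (251,156); a purple look-alike lies at (260,282).

```bash
python3 - <<'E'
from h import *
o=get_obs();M=rot(o["tool_rot"]).as_matrix();p=o["eef_pos"]
c=read_camera("wrist");H=c["hand_eye"];K=c["intrinsics"];im=c["image"]
cv2.imwrite("pics/w3.png",cv2.resize(im[70:230,160:350],None,fx=4,fy=4,interpolation=cv2.INTER_CUBIC))
f=lambda uv,z:cast(uv,K,M@H[:3,:3],p+M@H[:3,3],z)
ang=lambda d:np.degrees(np.arctan2(d[1],d[0]))
hsv=cv2.cvtColor(im,cv2.COLOR_BGR2HSV);m=cv2.inRange(hsv,(10,120,60),(30,255,255));m[230:]=0;m[:110]=0
n,_,st,ce=cv2.connectedComponentsWithStats(m)
S=[];
for s,e in zip(st[1:],ce[1:]):
    if s[4]>30: print(s,e,f(e,.04));S.append(f(e,.04))
if len(S)==2: print("stub mid",(S[0]+S[1])/2,ang(S[1]-S[0]))
w1,w2=f((250.5,130),.108),f((251,206),.108);print("wing",w1,w2,(w1+w2)/2,ang(w1-w2))
r=f((251,156),.064);print("rim",r);print("tool",M.T@(r-p)*100, M.T@((w1+w2)/2-p)*100)
E
```

```text
[312 135  19  13 187] [320.80213904 141.27807487] [ 0.55225296 -0.1403557   0.04      ]
[172 160  18  12 169] [180.52071006 165.21301775] [ 0.41501379 -0.17602415  0.04      ]
stub mid [ 0.48363338 -0.15818992  0.04      ] -165.43115550455198
wing [ 0.48154644 -0.12673182  0.108     ] [ 0.48716098 -0.18922017  0.108     ] [ 0.48435371 -0.15797599  0.108     ] 95.13420024123182
rim [ 0.48444683 -0.15596224  0.064     ]
tool [ 0.04242814 -1.07860322 16.73261061] [ 0.01651983 -0.87852616 12.33261779]
```

View pics/w3.png

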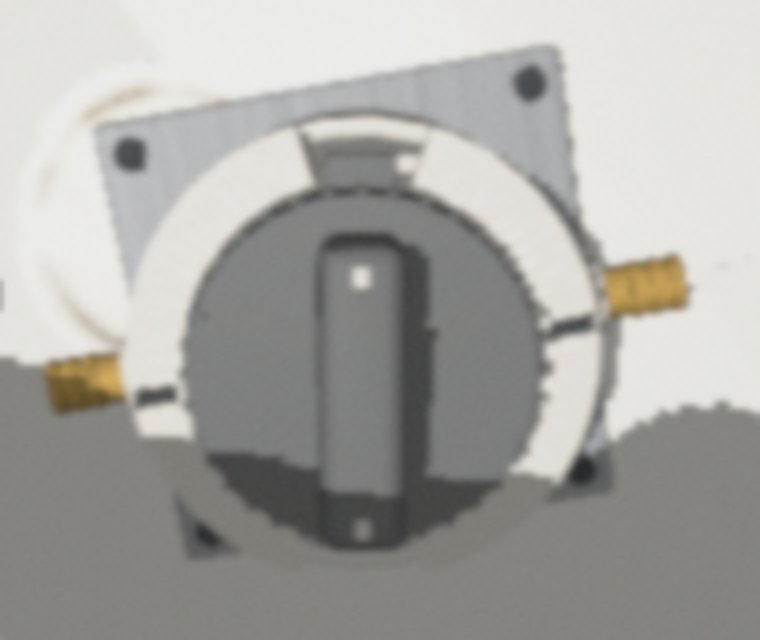

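The zoom shows the axis at about (0.484,-0.158), stubs at 14.6° and wing at 95.1°, so the jaws are already square to it. Next: centre, descend and close.

```bash
python3 -m handwheel '[{"grip":6,"tx":0,"ty":-0.9,"tz":2,"yaw":0},{"grip":6,"tx":0,"ty":0,"tz":4,"yaw":0},{"grip":6,"tx":0,"ty":0,"tz":4,"yaw":0},{"grip":6,"tx":0,"ty":0,"tz":3,"yaw":0},{"grip":6,"tx":0,"ty":0,"tz":1.8,"yaw":0}]' 70; python3 -m handwheel '[{"grip":6,"tx":0,"ty":0,"tz":0,"yaw":0},{"grip":4,"tx":0,"ty":0,"tz":0,"yaw":0},{"grip":2.5,"tx":0,"ty":0,"tz":0,"yaw":0},{"grip":2.5,"tx":0,"ty":0,"tz":0,"yaw":0},{"grip":2.5,"tx":0,"ty":0,"tz":0,"yaw":0}]'; python3 -m handwheel '[{"grip":1,"tx":0,"ty":0,"tz":0,"yaw":0},{"grip":1,"tx":0,"ty":0,"tz":0,"yaw":0},{"grip":1,"tx":0,"ty":0,"tz":0,"yaw":0},{"grip":1,"tx":0,"ty":0,"tz":0,"yaw":0},{"grip":1,"tx":0,"ty":0,"tz":0,"yaw":0}]'
```

```text
t: 2.9
eef_pos: [0.4828, -0.1573, 0.0809]
tool_rot: [-0.0, 0.999, 0.042, -0.002]
contact_force: [0.8, 0.5, -0.3]
gripper_width: 0.705
t: 3.4
eef_pos: [0.4848, -0.1579, 0.0843]
tool_rot: [0.0, 0.999, 0.042, 0.001]
contact_force: [-0.8, -0.2, -1.0]
gripper_width: 0.294
t: 3.9
eef_pos: [0.4845, -0.1578, 0.0834]
tool_rot: [0.0, 0.999, 0.042, 0.0]
contact_force: [1.4, -1.0, 2.2]
gripper_width: 0.195
```

```bash
python3 -m handwheel '[{"grip":0.5,"tx":0,"ty":0,"tz":0.4,"yaw":0},{"grip":0.5,"tx":0,"ty":0,"tz":0.4,"yaw":0},{"grip":0.5,"tx":0,"ty":0,"tz":0.4,"yaw":0},{"grip":0.5,"tx":0,"ty":0,"tz":0,"yaw":0},{"grip":0.5,"tx":0,"ty":0,"tz":0,"yaw":0}]' 90
```

```text
t: 4.4
eef_pos: [0.4846, -0.1578, 0.0717]
tool_rot: [0.0, 0.999, 0.042, 0.0]
contact_force: [-2.4, -1.0, 11.0]
gripper_width: 0.19
```

Pushed 11.7 mm with 11 N, which fits the spring (about 12 N). Now I'll turn clockwise.

```bash
python3 -m handwheel '[{"grip":0.5,"tx":0,"ty":0,"tz":0,"yaw":4},{"grip":0.5,"tx":0,"ty":0,"tz":0,"yaw":4},{"grip":0.5,"tx":0,"ty":0,"tz":0,"yaw":4},{"grip":0.5,"tx":0,"ty":0,"tz":0,"yaw":4},{"grip":0.5,"tx":0,"ty":0,"tz":0,"yaw":4}]'; python3 -m handwheel '[{"grip":0.5,"tx":0,"ty":0,"tz":0,"yaw":6},{"grip":0.5,"tx":0,"ty":0,"tz":0,"yaw":6},{"grip":0.5,"tx":0,"ty":0,"tz":0,"yaw":6},{"grip":0.5,"tx":0,"ty":0,"tz":0,"yaw":6},{"grip":0.5,"tx":0,"ty":0,"tz":0,"yaw":6}]'
python3 -c "
from h import *
o=get_obs();M=rot(o['tool_rot']).as_matrix();print(np.degrees(np.arctan2(M[1,0],M[0,0])),o['contact_force'],o['torque'])"
```

```text
t: 4.9
eef_pos: [0.4853, -0.1577, 0.0721]
tool_rot: [0.0, 0.991, -0.133, 0.001]
contact_force: [-1.6, 0.7, 10.3]
gripper_width: 0.188
t: 5.4
eef_pos: [0.4857, -0.1578, 0.0722]
tool_rot: [-0.0, 0.923, -0.386, 0.001]
contact_force: [0.9, -1.3, 9.9]
gripper_width: 0.193
-45.35934990007882 [ 0.92749311 -1.26825522  9.90013725] [-0.09232813  0.06760523  0.12922455]
```

```bash
python3 -m handwheel '[{"grip":0.5,"tx":0,"ty":0,"tz":0,"yaw":7},{"grip":0.5,"tx":0,"ty":0,"tz":0,"yaw":7},{"grip":0.5,"tx":0,"ty":0,"tz":0,"yaw":7},{"grip":0.5,"tx":0,"ty":0,"tz":0,"yaw":6},{"grip":0.5,"tx":0,"ty":0,"tz":0,"yaw":3}]'; python3 -m handwheel '[{"grip":0.5,"tx":0,"ty":0,"tz":0,"yaw":0},{"grip":0.5,"tx":0,"ty":0,"tz":0,"yaw":0}]'
python3 - <<'E'
from h import *
o=get_obs();M=rot(o['tool_rot']).as_matrix();print(np.degrees(np.arctan2(M[1,0],M[0,0])),o['contact_force'],o['torque'])
cv2.imwrite("pics/w4.png",read_camera("wrist")["image"])
E
```

```text
t: 5.9
eef_pos: [0.4857, -0.1579, 0.0722]
tool_rot: [-0.0, 0.792, -0.611, 0.001]
contact_force: [-0.4, 0.8, 10.4]
gripper_width: 0.188
t: 6.1
eef_pos: [0.4857, -0.1579, 0.0722]
tool_rot: [-0.001, 0.793, -0.61, 0.001]
contact_force: [1.0, 0.1, 10.7]
gripper_width: 0.188
-75.14801973957073 [ 1.04883731  0.08728996 10.71205269] [-0.03823191  0.03073079 -0.10941622]
```

View pics/w4.png

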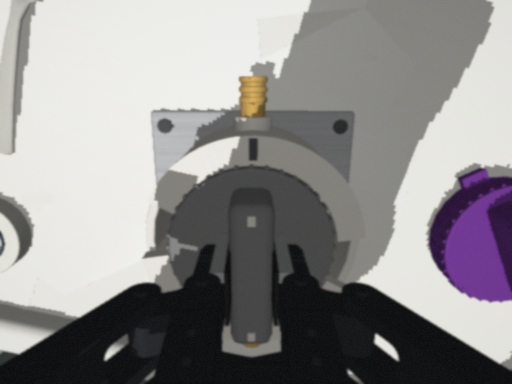

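The wing (column ~252) lines up with the stub (~253) and its mark. I'll ease up into the notches, let go and retreat.

```bash
python3 -m handwheel '[{"grip":0.5,"tx":0,"ty":0,"tz":-0.2,"yaw":0},{"grip":0.5,"tx":0,"ty":0,"tz":-0.2,"yaw":0},{"grip":0.5,"tx":0,"ty":0,"tz":-0.2,"yaw":0},{"grip":0.5,"tx":0,"ty":0,"tz":0,"yaw":0},{"grip":0.5,"tx":0,"ty":0,"tz":0,"yaw":0}]'; python3 -m handwheel '[{"grip":3,"tx":0,"ty":0,"tz":0,"yaw":0},{"grip":4.5,"tx":0,"ty":0,"tz":0,"yaw":0},{"grip":6,"tx":0,"ty":0,"tz":0,"yaw":0},{"grip":6,"tx":0,"ty":0,"tz":0,"yaw":0},{"grip":6,"tx":0,"ty":0,"tz":0,"yaw":0}]';python3 -m handwheel '[{"grip":6,"tx":0,"ty":0,"tz":-2,"yaw":0},{"grip":6,"tx":0,"ty":0,"tz":-3,"yaw":0},{"grip":6,"tx":0,"ty":0,"tz":-4,"yaw":0},{"grip":6,"tx":0,"ty":0,"tz":-4,"yaw":0},{"grip":6,"tx":0,"ty":0,"tz":-2,"yaw":0}]';python3 -m handwheel '[{"grip":6,"tx":0,"ty":0,"tz":0,"yaw":0},{"grip":6,"tx":0,"ty":0,"tz":0,"yaw":0}]'
python3 - <<'E'
from h import *
o=get_obs();M=rot(o["tool_rot"]).as_matrix();p=o["eef_pos"]
c=read_camera("wrist");H=c["hand_eye"];K=c["intrinsics"];im=c["image"];print(p,o["contact_force"])
s=read_camera("side")["image"]
cv2.imwrite("pics/end.png",np.hstack([im[:300],cv2.resize(s[155:255,220:320],(300,300),interpolation=cv2.INTER_CUBIC)])[:, :])
E
```

```text
t: 6.65
eef_pos: [0.4857, -0.1579, 0.0779]
tool_rot: [-0.001, 0.793, -0.61, 0.001]
contact_force: [0.9, -0.5, 6.9]
gripper_width: 0.191
t: 7.15
eef_pos: [0.484, -0.1576, 0.0771]
tool_rot: [0.0, 0.793, -0.61, -0.0]
contact_force: [-0.4, 0.6, 0.5]
gripper_width: 0.703
t: 7.65
eef_pos: [0.4855, -0.158, 0.2308]
tool_rot: [-0.001, 0.793, -0.61, 0.002]
contact_force: [1.1, 0.0, 0.2]
gripper_width: 0.701
t: 7.85
eef_pos: [0.484, -0.1576, 0.2272]
tool_rot: [-0.0, 0.793, -0.61, 0.0]
contact_force: [-0.0, 0.8, -0.5]
gripper_width: 0.704
[ 0.48400609 -0.15759719  0.2271716 ] [-0.01391063  0.82415943 -0.54695119]
```

```bash
python3 -c "
import cv2;a=cv2.imread('pics/end.png');cv2.imwrite('pics/end2.png',a[:,20:])"
```

```text
(no output)
```

View pics/end2.png

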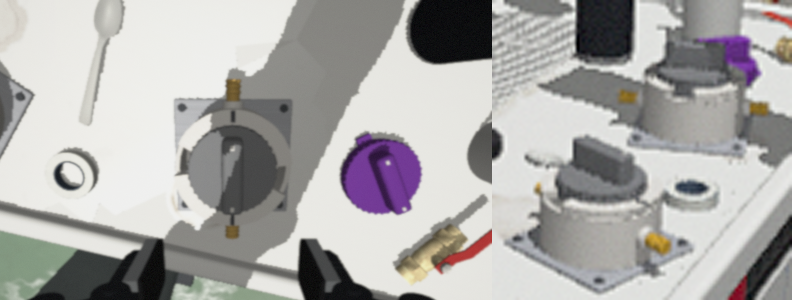

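Wrist view: wing upright at column ~234, in line with the stubs (233,90) and (232,231). Side view: both lids now look alike. One numeric check, then hand-in.

```bash
python3 - <<'E'
from h import *
o=get_obs();M=rot(o["tool_rot"]).as_matrix();p=o["eef_pos"]
c=read_camera("wrist");H=c["hand_eye"];K=c["intrinsics"];im=c["image"]
f=lambda uv,z:cast(uv,K,M@H[:3,:3],p+M@H[:3,3],z)
ang=lambda d:np.degrees(np.arctan2(d[1],d[0]))
m=cv2.inRange(cv2.cvtColor(im,cv2.COLOR_BGR2HSV),(10,100,40),(30,255,255));m[245:]=0;m[:,:230]=0;m[:,280:]=0
n,_,st,ce=cv2.connectedComponentsWithStats(m);S=[f(e,.04) for s,e in zip(st[1:],ce[1:]) if s[4]>30]
for s in S: print("stub",s)
print("mid",sum(S)/len(S),ang(S[0]-S[-1]))
cv2.imwrite("pics/e3.png",cv2.resize(im[75:245,195:315],None,fx=3.5,fy=3.5,interpolation=cv2.INTER_CUBIC))
E
```

```text
stub [ 0.55325443 -0.14168314  0.04      ]
stub [ 0.41368333 -0.17749132  0.04      ]
mid [ 0.48346888 -0.15958723  0.04      ] 14.389373301266332
```

View pics/e3.png

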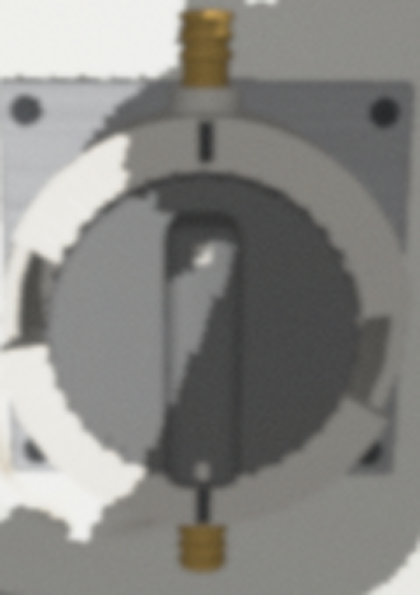

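The closer crop shows both wing dots (204,256) and (202,470) on the line of the rim marks (206,140) and (204,505). Dot spacing is 61.1 px. I'd expect about 64 px if the lid hadn't dropped and about 62.6 px if it sits 6 mm lower, so it's down. Handing in.

```bash
python3 -c "
from station import *
print(hand_in())"
```

```text
the job is handed in; nothing more can be done
None
```

I locked the lid on the right-hand pot and handed the job in at about 8 s. I gripped its wing, pushed it down about 12 mm, turned it clockwise 80° and eased it up 6 mm. Then I let go and backed the gripper off 15 cm.

**Last checks:**
- **Alignment:** in the wrist picture the wing lies in line with the rim marks and hose stubs. The gripper's turn at release matched the measured stub direction to within about 1°.
- **Height:** just before release the lid was about 6 mm below its start, with the spring pushing up about 7 N. That fits the lugs being in the notches. The picture check afterwards is rough, because the dot spacing came out at 61.1 px against 62.6 px expected. It shows the lid is down, but it doesn't measure its height to the millimetre.
- **Clearance:** contact force was about zero at the end. I saw no disturbance of the tin, strainer or mug along the way, but took no final full-scene picture of them.

My first set of moves was refused because each row needs all five values; nothing moved. No other check failed.

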